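Secure the tub in its bay on the cart

TASK

Make the tub safe for wheeling the cart away: slide the yellow tub back into its bay until it stands against the bay's rear fence, then push the free end of the retaining bar round in front of it, past the spring catch, until it snaps home on its rubber buffer and stays there. Go by feel and push gently, with no more than 30 N on the tub or the bar; keep the tub upright, and leave the other things on the cart where they stand.

Things in the scene. Friction and masses are not known exactly. Their poses are not given: they have to be found in the camera images.
- bay: Fixed tub bay of aluminium sheet. Origin on the cart top, middle of the open mouth; x along the mouth towards the bar's pivot, y out of the mouth, z up. Side rails 35 mm high, inner faces at x = -100 and 100 mm, y = -148 to 0 mm, ends flared to y = 17; rear fence 60 mm high with a rubber strip whose face is at y = -138 and gives 3 mm at 5 N per mm. Pivot post at x = 125, y = 22 mm, bolt head up to z = 82.
- striker_mid (a point): Point on the bay, on the cart top at x = -118, y = 22 mm: mid slot of the dark steel striker bracket (catch housing 41 mm high, 24 mm wide, behind it towards -y a 76 mm high stop upright with a rubber buffer). The bracket itself is bolted up to 12 mm to either side of this point along the bay's y; no listed pose tells where, so it must be felt or seen.
- tub: Loose yellow plastic tub, white clip-on lid, blue clip at each end, about 0.6 kg. Origin: centre of its underside. Body 184 (x) x 126 (y) x 82 mm high; lid 192 x 134 mm, 82 to 97 mm high. Starts part way in the bay, slightly askew, 30 to 70 mm of it in front of the mouth. Against the rear fence its origin is at y = -75 mm of the bay. Slides with 2 to 6 N.
- retaining_bar: Stainless flat bar on edge, swinging level about the upright bolt at one end. Origin on the pivot axis at the bar's underside, 48 mm above the cart top; it runs along its own -x to a free end at 255 mm. Strip 6 mm thick (y), 25 mm high (48 to 73 mm above the cart top). Push on its +y face, which looks away from the bay when shut. Its lower edge meets the catch 243 mm from the pivot.
- knob (a point): Centre of the red upright cylindrical grip knob on top of the bar near its free end, 205 mm from the pivot: 20 mm diameter, 40 mm high (73 to 113 mm above the cart top); this point is 93 mm above the cart top.
- bar_hinge (a joint): Opening angle of the bar, rad: 0 when parallel to the bay's mouth, growing as the free end swings out (bay's +y). Starts at 0.7 to 1.15; stays where it is left, about 1 N of drag at the knob. Home lies between -0.055 and 0.046, depending on where the striker is bolted.
- catch_plunger (a joint): Brass ball catch, 20 mm, in the striker under the bar: how far it is pressed down, m; 0 free, 0.004 with the bar on top. Riding over it takes 6 to 10 N at the knob, in the last 17 mm of travel; then it springs up behind the bar and holds it on the buffer (reading 0.001 to 0.0018).
- buffer (a joint): How far the rubber buffer on the stop is squeezed by the bar, m: 0 when the bar is not on it, 0.0008 to 0.0016 when the catch holds the bar home; it gives up to 0.0025 at 4 N per mm and is then hard.
- tin_can: Empty open tin can, 74 mm diameter, 110 mm high; origin at the centre of its underside. Leave alone.
- spice_jar: Amber jar with red cap, 68 mm diameter, 120 mm high; origin at the centre of its underside. Leave alone.
- mug: Blue mug, 80 mm diameter, 92 mm high; origin at the centre of its underside. Leave alone.
- bowl: White bowl, 150 mm across, 60 mm high; origin at the centre of its underside. Leave alone.
- oil_bottle: Green bottle, 68 mm diameter, 240 mm high; origin at the centre of its underside. Leave alone.
- spatula: Wooden spatula standing handle down in the utensil rack, 330 mm tall; origin at the lower end of its handle. Leave alone.
- skimmer: Metal skimmer standing handle down in the utensil rack, 350 mm tall; origin at the lower end of its handle. Leave alone.
There are look-alikes about, which are no part of the job. Of the things shaped like the part that bears catch_plunger, the dark steel one is meant.

How it is judged:
By the outcome, as a careful person would: the job done as asked, in the order asked, and still so for the second after the job is handed in, with the robot touching nothing.
It also fails if it takes over 51 s, if anything falls off the work surface, if the arm or the gripper's body presses on something with over 40 N, if the wrist force passes 120 N, or if a joint passes its speed limit or range.

ROBOT

A 6-joint arm with a two-finger parallel gripper is mounted at the origin on the work surface. World frame = base frame: x ahead of the robot, y to its left, z up, the work surface at z = 0. Lengths are in mm, angles in rad, forces in N, time in s.
With the tool pointing down it reaches from about 350 to 875 mm from the base axis. Payload 4.2 kg.
Tool frame: the origin (TCP) lies between the finger pads; the fingertips stand 11 mm ahead of it and the grasp point (between the pads) lies 8 mm behind it; z points along the fingers, y is the direction in which the jaws open and shut (so a half turn about z gives the same grasp; the last joint's range is limited). The gripper opens to 85 mm and grips with 20 to 120 N. Pads are 22 mm wide; open, the fingers measure 114 mm over their backs; the gripper's body (76 mm by 85 mm) begins 54 mm behind the grasp point. The pads swing forward as they close: fully open they stand 13 mm farther back than shut.
Start: joints at [-1.035, 0.385, 0.008, 0, -1.194, -0.259], TCP at [170.816, -601.183, 242.312] pointing down, gripper open.
Joint ranges: [-3.14, 3.14], [-1.21, 2.06], [-1.07, 1.41], [-3.16, 2.05], [-2.99, -0.16], [-3.1, 3.1]. Speed limits (rad/s): [2.79, 2.79, 3.14, 3.14, 3.14, 3.14].

INTERFACE

Orientations are given as a unit quaternion [x, y, z, w].
In Python, from bench import * gives the robot as it stands. The module is installed in compiled form; this text tells all that it offers.
- The arm moves only by the tool drive_tool, never from a script. Its argument "increments" is a list of rows, each a list of 3 entries, a list of its own where there are three numbers: the gripper command: -1 is shut, 1 is fully open, values between are in proportion, then the shift along the tool's x, y, z scaled (see below), then the turn about the tool's z scaled (see below). In form: [[hand, [tx, ty, tz], turn], ...]. A call has 1 to 20 rows; each row shifts and turns the commanded pose from where the row before left it, along the tool's axes as they then stand; what a row does not reach is not made up. The controller multiplies each number of a shift by 0.3 m and each number of a turn by 2 rad. A row lasts 1/8 s, in which the tool goes at most 62.5 mm and 10.7 degrees, less where a joint would pass 70% of its speed; a pose out of reach is approached as far as the arm can. A call with a number of a shift or a turn outside -1 to 1 is refused whole. A call with a gripper value outside its range is refused whole. The fingers move at their own pace and stop on an object; the grip force is fixed at half the most. Time passes only in rows, so rows that do not move let the fingers close. It gives the time, the measured TCP pose, the force and the opening at its end, in the units of the state.
- read_state(): the state, without advancing time (a new reading comes with each control period).
- get_image(name): name is "scene" or "top" or "wrist"; returns the picture (420x560x3 uint8, red, green, blue); there is no depth.
- calibration(name): a dict with "fovy" (degrees; the focal length in pixels is half the picture's height over the tangent of half this angle, whatever the lens; pixels are square), "cx", "cy" (the principal point, pixels), "k1" (the pictures are not rectified: a ray, as slopes to the right and down, at radius r is drawn at 1 + k1 r^2 times it, then the intrinsics apply), "R" (3x3) and "t" (3): a world point X has camera coordinates R X + t. Camera axes: x right, y down, z forward; pixel columns grow to the right and rows downward; lengths in mm; the calibration is good to about 2 mm. A picture is of the moment at which its call begins: read the wrist's pose just before it. calibration takes no time and is no camera call; for the wrist camera it gives the pose at the moment of the call.
- job_done(): hands the job in, once; it reports no verdict.
The state is a dict: "clock": time; "joints": joint angles; "joint_vel": joint speeds; "joint_efforts": joint torques, N m; "position": TCP position; "ee_rot": TCP orientation; "contact_force": force on the tool from outside, world axes, zero at the start; "wrist_torque": the same for the moment, N m; "gripper_width": finger opening in mm.
Only numpy, scipy, OpenCV 4.12 (cv2) and the standard library are available. Lean on these libraries where they do the work, as an engineer would, in place of code of your own. Each camera call takes 0.05 s, during which the arm holds its last target.

## Working session

There is one attempt and no reset: what is moved stays moved. The work goes in short steps, Python scripts to look and compute and a tool call to move; the robot and the scene stay as the last step left them, time stands still between calls to the robot, and variables do not carry over. Pictures are saved under pics/ and viewed, and the job is handed in when it is done.

Besides the shell and the picture viewer there is one more tool, called after ">>>" as a command line: name --argument value ..., lists and objects as JSON in quotes. drive_tool: Moves the arm, as the interface text tells. Shifts and turns lie within -1 to 1; 1 stands for 0.3 m of shift or 2 rad of turn. Its arguments: {"type":"object","properties":{"increments":{"type":"array"}},"required":["increments"]}

```bash
mkdir -p pics; cat > h.py <<'E'
from bench import *
import numpy as np, cv2, json
def save(n,im): cv2.imwrite('pics/'+n+'.png',cv2.cvtColor(np.asarray(im),cv2.COLOR_RGB2BGR))
def cal(n):
    c=calibration(n); f=210/np.tan(np.radians(c['fovy'])/2); return c,f
def ray(c,uv):
    f=210/np.tan(np.radians(c['fovy'])/2)
    K=np.array([[f,0,c['cx']],[0,f,c['cy']],[0,0,1.]])
    p=cv2.undistortPoints(np.array([[uv]],float),K,np.array([c['k1'],0,0,0,0.]))[0,0]
    R=np.array(c['R']);t=np.array(c['t']); return -R.T@t, R.T@np.array([p[0],p[1],1])
def onz(c,uv,z):
    o,d=ray(c,uv); return o+d*(z-o[2])/d[2]
def proj(c,X):
    f=210/np.tan(np.radians(c['fovy'])/2)
    q=np.array(c['R'])@np.array(X,float)+np.array(c['t']);a=q[:2]/q[2];r2=a@a
    return a*(1+c['k1']*r2)*f+np.array([c['cx'],c['cy']])
E
python3 - <<'E'
from h import *
import pickle
print(read_state())
d={}
for n in ['scene','top','wrist']:
    c=calibration(n); im=get_image(n); save(n+'0',im); d[n]=(c,im); print(n,c)
pickle.dump(d,open('d0.pkl','wb'))
E
```

```text
{'clock': 0.0, 'joints': array([-1.03539362e+00,  3.85566229e-01,  6.61066833e-03, -5.32591944e-04,
       -1.19401051e+00, -2.58589520e-01]), 'joint_vel': array([ 0.00076145, -0.00042511,  0.00083314,  0.00035204, -0.00067933,
        0.000713  ]), 'joint_efforts': array([-5.00163933e-04, -3.92288339e+01,  1.88402241e+01,  4.18626219e+00,
       -4.66760379e-03,  2.75322085e-07]), 'position': array([ 170.66896416, -600.65002573,  241.2048125 ]), 'ee_rot': array([-1.37867729e-01,  9.90450025e-01,  1.09619858e-03, -1.91206348e-04]), 'contact_force': array([-0.65529211, -0.62943091,  0.47726773]), 'wrist_torque': array([-0.04923812,  0.01109746,  0.00726774]), 'gripper_width': 85.42713046618513}
scene {'fovy': 52.04860787217114, 'cx': 278.8798670613111, 'cy': 212.2362528422546, 'k1': 0.013556541984354053, 'R': array([[-0.78774532,  0.61594986,  0.0079422 ],
       [ 0.44647975,  0.57979596, -0.68153685],
       [-0.42439738, -0.53333143, -0.7317407 ]]), 't': array([ 440.1409997 , -173.41666917, 1564.53055952])}
top {'fovy': 46.056845865248775, 'cx': 273.23057934865193, 'cy': 214.2741822070796, 'k1': -0.026911286588215164, 'R': array([[-0.00225365, -0.99999491,  0.00226032],
       [-0.99777565,  0.00209804, -0.06662852],
       [ 0.06662344, -0.00240545, -0.99777529]]), 't': array([ -37.42370359,  541.58909188, 1376.88741806])}
wrist {'fovy': 61.52132443572198, 'cx': 275.0987561753575, 'cy': 210.32301588287743, 'k1': 0.008598347520732743, 'R': array([[-2.73714391e-01,  9.61810547e-01,  9.50597094e-04],
       [ 9.28615498e-01,  2.64009988e-01,  2.60714372e-01],
       [ 2.50506866e-01,  7.22440148e-02, -9.65415513e-01]]), 't': array([625.30868253, -34.2916752 , 377.72137049])}
```

View pics/scene0.png

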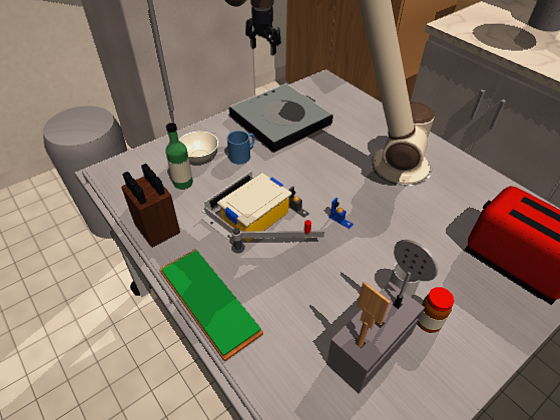

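View pics/top0.png

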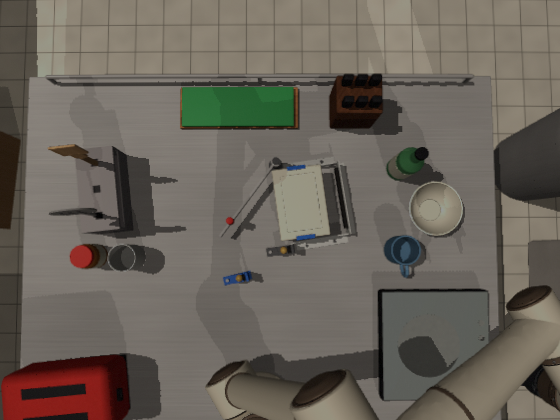

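View pics/wrist0.png

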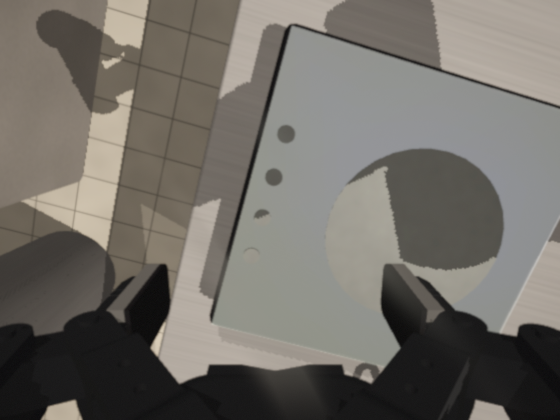

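The top view shows the bar pivot near (277,163), the red knob near (230,220) and the tub near (302,203). There are two brackets shaped like a striker. One is dark at (281,251), next to the bay mouth, and the other is blue at (238,278), standing clear of the bay. The dark one fits the description. I'll confirm with an enlarged crop.

```bash
python3 - <<'E'
from h import *
import pickle
d=pickle.load(open('d0.pkl','rb'))
im=d['top'][1][140:300,200:370]; save('topcrop',cv2.resize(im,None,fx=3.75,fy=3.75,interpolation=cv2.INTER_CUBIC))
im=d['scene'][1][160:260,190:360]; save('scenecrop',cv2.resize(im,None,fx=4.6,fy=4.6,interpolation=cv2.INTER_CUBIC))
c=d['top'][0]
for n,uv,z in [('pivot',(277,163),82),('knob',(230,220),113),('striker',(281,251),41)]: print(n,onz(c,uv,z))
E
```

```text
pivot [676.66692148 -48.992376    82.        ]
knob [520.32176984  75.31660619 113.        ]
striker [438.19777333 -59.79326986  41.        ]
```

View pics/topcrop.png

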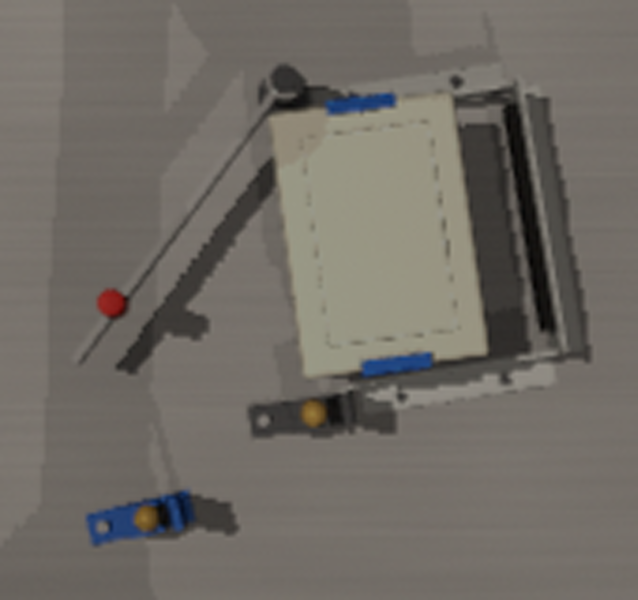

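View pics/scenecrop.png

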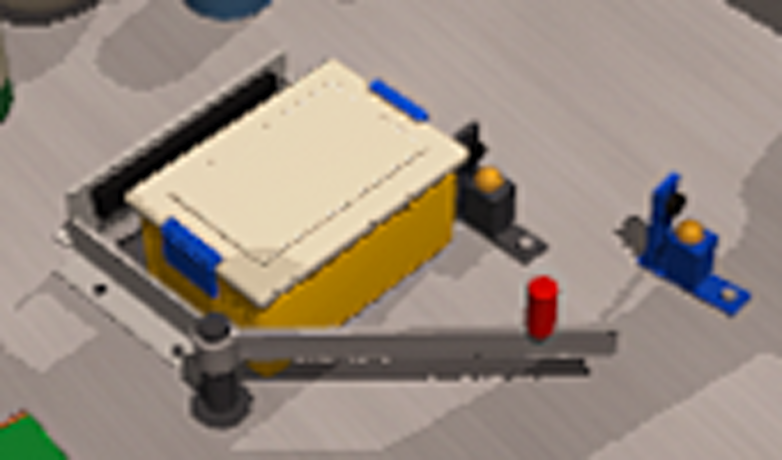

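```bash
python3 - <<'E'
from h import *
import pickle
d=pickle.load(open('d0.pkl','rb'))
c,im=d['top']
def P(x,y,z): return onz(c,(200+x/3.75-.5+.13,140+y/3.75-.5+.13),z)
def seg(n,a,b,z):
    A=P(*a,z);B=P(*b,z);v=B-A; print(n,A[:2].round(1),B[:2].round(1),'len',np.hypot(*v[:2]).round(1),'ang',np.degrees(np.arctan2(v[1],v[0])).round(2))
seg('lidfront',(307,377),(270,115),97);seg('lidrear',(487,355),(452,95),97);seg('lidside',(452,95),(270,115),97);seg('lids2',(487,355),(307,377),97)
seg('strip',(547,330),(510,105),60);seg('holes',(505,378),(403,397),0)
seg('striker hole-ball',(263,420),(313,413),30)
print('pivot',P(287,82,82),'knob',P(111,302,113),'ball',P(313,413,43),'barend',P(78,362,73))
hsv=cv2.cvtColor(im,cv2.COLOR_RGB2HSV)
m=((hsv[...,0]<8)|(hsv[...,0]>172))&(hsv[...,1]>170)&(hsv[...,2]>90)
n,l,s,ce=cv2.connectedComponentsWithStats(m.astype(np.uint8))
for i in range(1,n):
  if s[i,4]>10 and 200<ce[i][0]<300: print(s[i],ce[i],onz(c,ce[i],113))
cs,ims=d['scene'];hsv=cv2.cvtColor(ims,cv2.COLOR_RGB2HSV)
m=((hsv[...,0]<8)|(hsv[...,0]>172))&(hsv[...,1]>150)&(hsv[...,2]>80)
n,l,s,ce=cv2.connectedComponentsWithStats(m.astype(np.uint8))
for i in range(1,n):
  if s[i,4]>10: print(s[i],ce[i],onz(cs,ce[i],93))
# ball, bolt in scene crop
def S(x,y,z): return onz(cs,(190+x/4.6-.4,160+y/4.6-.4),z)
print('scene bolt',S(214,322,82),'ball',S(488,180,43),'lid corners',S(262,305,97),S(468,152,97),S(335,60,97),S(127,198,97))
E
```

```text
lidfront [467.3 -60.2] [654.4 -34.4] len 188.8 ang 7.86
lidrear [ 482.6 -187.9] [ 668.6 -164.7] len 187.4 ang 7.11
lidside [ 668.6 -164.7] [654.4 -34.4] len 131.0 ang 96.23
lids2 [ 482.6 -187.9] [467.3 -60.2] len 128.6 ang 96.82
strip [ 501.7 -236.2] [ 667.3 -210.9] len 167.5 ang 8.66
holes [ 467.6 -212.7] [ 453.3 -134.9] len 79.0 ang 100.37
striker hole-ball [436.4 -28.7] [441.5 -65.8] len 37.5 ang -82.18
pivot [680.79149093 -46.73299047  82.        ] knob [519.89592761  77.3398973  113.        ] ball [441.60473625 -65.5563621   43.        ] barend [478.80893807 104.46500942  73.        ]
[226 218   7   6  34] [229.14705882 220.38235294] [519.31975056  77.55590759 113.        ]
[ 484  186   76   82 3110] [524.50385852 223.49228296] [ 13.54819686 454.09596333  93.        ]
[305 220   6  14  72] [307.5        226.15277778] [517.18802428  79.05725984  93.        ]
[429 287  25  24 465] [441.03870968 298.53333333] [409.40779377 464.28700003  93.        ]
[553 289   7  10  33] [557.3030303  294.54545455] [168.78694209 634.81333917  93.        ]
scene bolt [681.87985583 -43.39370139  82.        ] ball [440.43344149 -64.27767928  43.        ] lid corners [656.9715698  -25.47059174  97.        ] [469.93519312 -52.63780047  97.        ] [ 485.71032723 -180.57220176   97.        ] [ 673.33196344 -155.01507233   97.        ]
```

The dark bracket by the mouth is the one meant: its ball is near crop (313,413), and the blue one is a decoy. Next I'll move above the bay for a wrist view, with the jaw axis along the mouth.

>>> drive_tool --increments '[[0,[-0.159,0.128,-0.021],0],[0,[-0.159,0.128,-0.021],0],[0,[-0.159,0.128,-0.021],0],[0,[-0.159,0.128,-0.021],0],[0,[-0.159,0.128,-0.021],0],[0,[-0.159,0.128,-0.021],0],[0,[-0.159,0.128,-0.021],0],[0,[-0.159,0.128,-0.021],0],[0,[-0.159,0.128,-0.021],0],[0,[-0.159,0.128,-0.021],0],[0,[-0.159,0.128,-0.021],0],[0,[0,0,0],-0.09],[0,[0,0,0],-0.09],[0,[0,0,0],-0.09],[0,[0,0,0],-0.09],[0,[0,0,0],-0.09],[0,[0,0,0],-0.09],[0,[0,0,0],-0.09],[0,[0,0,0],-0.09]]'

```text
clock: 2.52
position: [559.9, -51.4, 311.2]
ee_rot: [0.759, -0.651, -0.0, 0.0]
contact_force: [-0.4, 0.2, -1.0]
gripper_width: 42.6
```

```bash
python3 - <<'E'
from h import *
import pickle
s=read_state(); c=calibration('wrist'); im=get_image('wrist'); save('w1',im); pickle.dump((c,im),open('w1.pkl','wb')); print(s['clock'],s['position'],s['ee_rot'],s['contact_force'],s['joints'],s['gripper_width'])
save('w1b',cv2.resize(im,(800,600),interpolation=cv2.INTER_CUBIC))
E
```

```text
2.525 [559.87321405 -51.44720363 311.21335154] [ 7.58721248e-01 -6.51415295e-01 -3.46893276e-04  2.47425801e-04] [-0.41169128  0.23101207 -1.00021605] [ 1.96435780e-01  2.36919558e-01 -3.12626196e-02 -2.49537322e-04
 -1.30343165e+00 -4.44702159e-02] 42.56996585375417
```

View pics/w1b.png

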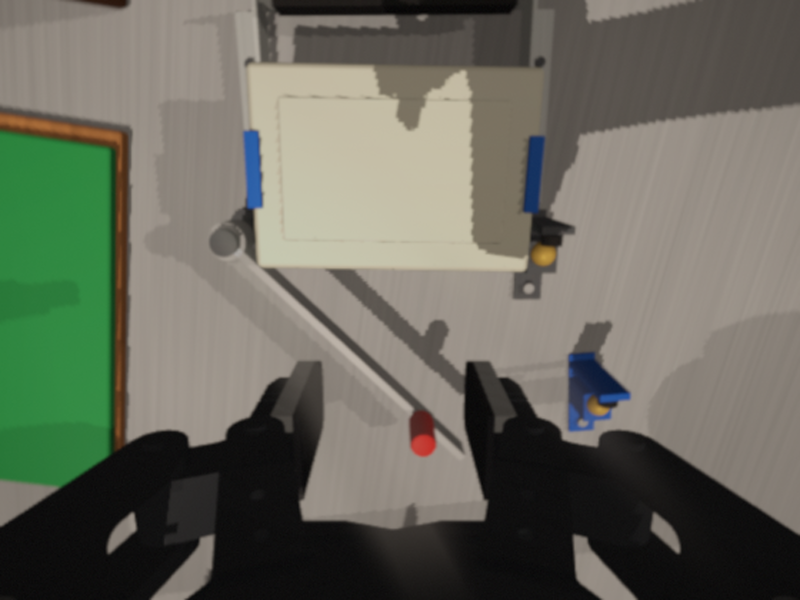

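```bash
python3 - <<'E'
from h import *
import pickle
c,im=pickle.load(open('w1.pkl','rb'))
def P(x,y,z): return onz(c,((x+.5)*.7-.5,(y+.5)*.7-.5),z)[:2].round(1)
for n,a,z in [('pivot',(226,241),82),('ball',(544,254),43),('knobtop',(423,444),113),('lidRL',(247,64),97),('lidRR',(547,66),97),('lidFR',(527,271),97),('lidFL',(258,266),97),('stripL',(275,12),60),('stripR',(516,12),60),('holeL',(251,61),0),('holeR',(540,62),0),('brkhole',(529,288),3),('barend',(461,457),73)]: print(n,P(*a,z))
def ang(a,b): v=b-a; return np.degrees(np.arctan2(v[1],v[0])).round(2)
print('holes ang',ang(P(540,62,2),P(251,61,2)),'lid rear',ang(P(547,66,97),P(247,64,97)),'front',ang(P(527,271,97),P(258,266,97)),'strip',ang(P(516,12,60),P(275,12,60)), 'brk',ang(P(544,254,43),P(529,288,3)))
E
```

```text
pivot [681.3 -46.9]
ball [440.9 -67.5]
knobtop [519.1  74.7]
lidRL [ 671.  -163.8]
lidRR [ 484.1 -191.3]
lidFR [467.4 -60.7]
lidFL [653.6 -35.7]
stripL [ 665.3 -204. ]
stripR [ 503.4 -228.9]
holeL [ 696.  -179.5]
holeR [ 466.  -214.2]
brkhole [434.1 -30.4]
barend [479.7 105.1]
holes ang 8.57 lid rear 8.37 front 7.65 strip 8.74 brk 100.39
```

>>> drive_tool --increments '[[0,[-0.096,0.033,0],0],[0,[0,0,0.17],0],[0,[0,0,0.17],0],[0,[0,0,0.17],0],[0,[0,0,0.17],0],[0,[0,0,0.13],0],[0,[0,0,0.06],0],[0,[0,0,0],0]]'

```text
clock: 3.58
position: [545.0, -24.7, 49.0]
ee_rot: [0.756, -0.654, -0.001, 0.002]
contact_force: [0.3, 0.0, 0.3]
gripper_width: 42.9
```

```bash
cat >> h.py <<'E'
TH=np.radians(8.8);EX=np.array([np.cos(TH),np.sin(TH)]);EY=np.array([-np.sin(TH),np.cos(TH)]);O=np.array([560.8,-87.1])
def bay(p): q=np.array(p[:2])-O; return np.array([q@EX,q@EY]).round(1)
def rep():
    s=read_state(); f=s['contact_force']; print(round(s['clock'],2),'bay',bay(s['position']),'z',s['position'][2].round(1),'Fbay',(f[:2]@EX).round(1),(f[:2]@EY).round(1),f[2].round(1),'T',s['wrist_torque'].round(2),'w',round(s['gripper_width'],1))
E
python3 - <<'E'
from h import *
rep()
im=get_image('scene'); save('s2',cv2.resize(im[110:270,150:370],None,fx=3.6,fy=3.6,interpolation=cv2.INTER_CUBIC))
E
```

```text
3.58 bay [-6.1 64.1] z 49.0 Fbay 0.3 -0.0 0.3 T [-0.03  0.03 -0.04] w 42.9
```

View pics/s2.png

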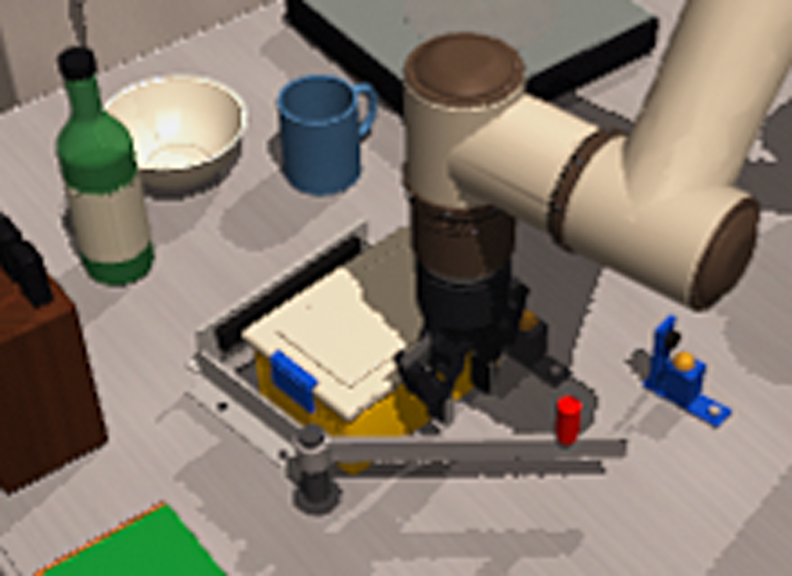

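The scene crop shows the fingers at about (450,380), standing between the tub front and the bar. Next comes a slow push.

>>> drive_tool --increments '[[0,[0.02,0,0],0],[0,[0.015,0,0],0],[0,[0.01,0,0],0],[0,[0.01,0,0],0],[0,[0.01,0,0],0],[0,[0,0,0],0]]'

```text
clock: 4.38
position: [549.8, -43.3, 51.6]
ee_rot: [0.757, -0.654, 0.001, -0.001]
contact_force: [-0.7, 5.6, 1.7]
gripper_width: 42.7
```

```bash
python3 - <<'E'
from h import *
rep()
E
```

```text
4.38 bay [-4.2 45. ] z 51.6 Fbay 0.2 5.7 1.7 T [1.1  0.21 0.04] w 42.7
```

>>> drive_tool --increments '[[0,[0.012,0,0.002],0],[0,[0.012,0,0.002],0],[0,[0.012,0,0.002],0],[0,[0,0,0],0]]'

```text
clock: 4.88
position: [551.7, -53.9, 49.8]
ee_rot: [0.757, -0.653, 0.001, -0.001]
contact_force: [-1.1, 4.7, 1.8]
gripper_width: 42.5
```

```bash
python3 - <<'E'
from h import *
rep()
im=get_image('scene'); save('s3',cv2.resize(im[160:270,170:370],None,fx=4,fy=4,interpolation=cv2.INTER_CUBIC))
E
```

```text
4.88 bay [-3.9 34.2] z 49.8 Fbay -0.3 4.8 1.8 T [1.17 0.07 0.09] w 42.5
```

View pics/s3.png

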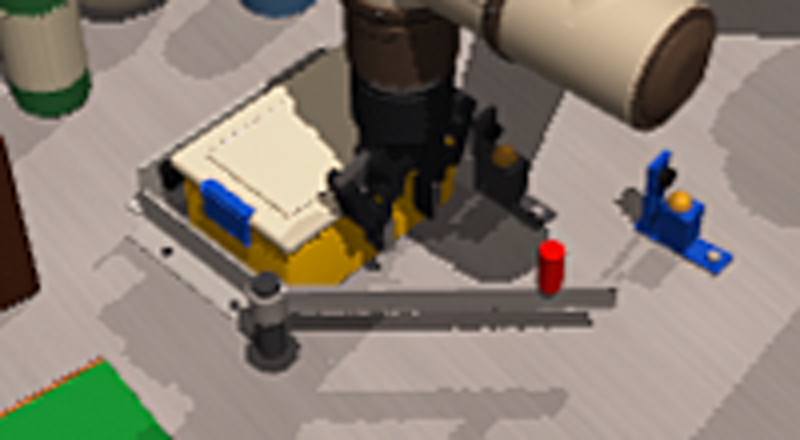

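The tub slides upright at about 5 N, with nothing else touched. I'll keep going.

>>> drive_tool --increments '[[0,[0.013,0,0],0],[0,[0.013,0,0],0],[0,[0.013,0,0],0],[0,[0.013,0,0],0],[0,[0.013,0,0],0],[0,[0.01,0,0],0],[0,[0,0,0],0]]'

```text
clock: 5.8
position: [554.6, -76.3, 49.5]
ee_rot: [0.757, -0.653, 0.001, -0.001]
contact_force: [-0.7, 4.9, 3.1]
gripper_width: 42.7
```

```bash
python3 - <<'E'
from h import *
rep()
E
```

```text
5.8 bay [-4.5 11.6] z 49.5 Fbay 0.0 5.0 3.1 T [1.24 0.06 0.12] w 42.7
```

>>> drive_tool --increments '[[0,[0.007,0,0],0],[0,[0.007,0,0],0],[0,[0.007,0,0],0],[0,[0,0,0],0]]'

```text
clock: 6.3
position: [555.2, -81.9, 49.5]
ee_rot: [0.757, -0.653, 0.0, -0.001]
contact_force: [-1.6, 7.5, 3.0]
gripper_width: 42.9
```

```bash
python3 - <<'E'
from h import *
rep()
E
```

```text
6.3 bay [-4.8  6. ] z 49.5 Fbay -0.5 7.7 3.0 T [2.05 0.31 0.26] w 42.9
```

>>> drive_tool --increments '[[0,[0.004,0,0],0],[0,[0.004,0,0],0],[0,[0,0,0],0]]'

```text
clock: 6.68
position: [555.0, -83.0, 49.5]
ee_rot: [0.758, -0.653, -0.0, -0.001]
contact_force: [-3.4, 13.8, 5.5]
gripper_width: 42.8
```

```bash
python3 - <<'E'
from h import *
rep()
im=get_image('scene'); save('s4',cv2.resize(im[160:270,170:370],None,fx=4,fy=4,interpolation=cv2.INTER_CUBIC))
im=get_image('top'); save('t4',cv2.resize(im[140:300,200:370],None,fx=3.75,fy=3.75,interpolation=cv2.INTER_CUBIC))
E
```

```text
6.67 bay [-5.1  4.9] z 49.5 Fbay -1.2 14.1 5.5 T [3.55 0.74 0.45] w 42.8
```

View pics/s4.png

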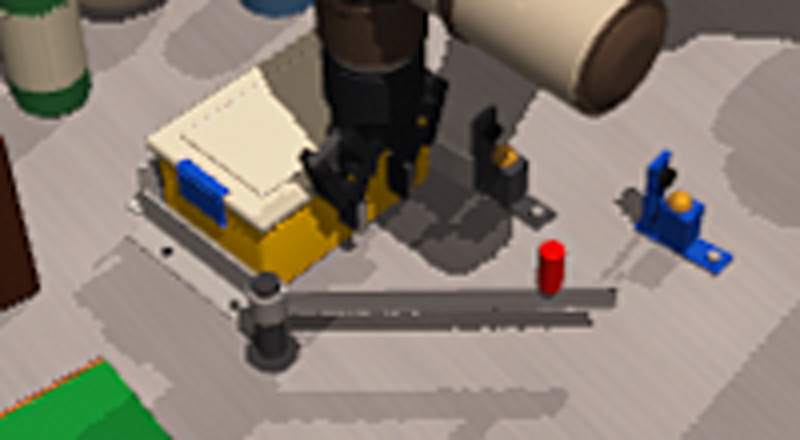

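View pics/t4.png

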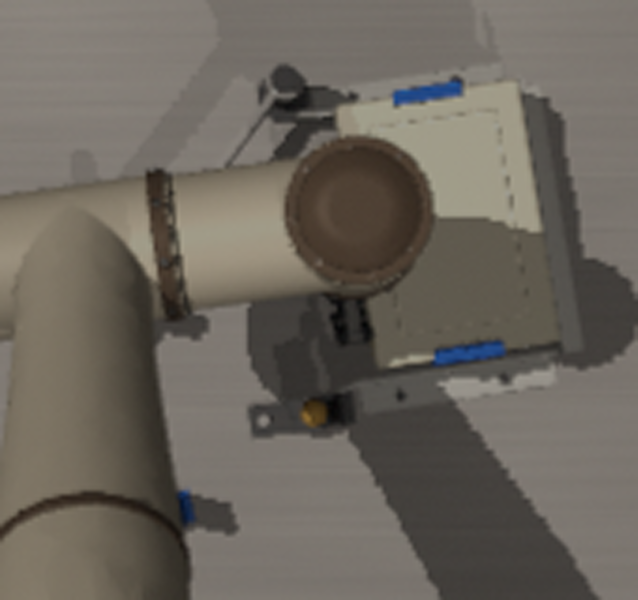

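>>> drive_tool --increments '[[0,[0.004,0,0],0],[0,[0,0,0],0],[0,[0,0,0],0]]'

```text
clock: 7.15
position: [555.0, -83.6, 49.5]
ee_rot: [0.758, -0.652, -0.001, -0.001]
contact_force: [-5.3, 17.1, 6.1]
gripper_width: 42.8
```

```bash
python3 - <<'E'
from h import *
rep()
E
```

```text
7.15 bay [-5.2  4.3] z 49.5 Fbay -2.6 17.7 6.1 T [4.23 0.98 0.6 ] w 42.8
```

The force rises at about 5–6 N/mm, which matches the rubber strip. I'll retreat, shut the fingers, and move beyond the bar.

>>> drive_tool --increments '[[0,[-0.03,0,0],0],[0,[-0.1,0,0],0],[-1,[-0.07,0,0],0],[-1,[0,0,-0.17],0],[-1,[0,0,-0.17],0],[-1,[0,0,-0.17],0],[-1,[-0.16,0.01,0],0],[-1,[-0.16,0.01,0],0],[-1,[-0.16,0.01,0],0],[-1,[0,0,0],0]]'

```text
clock: 8.4
position: [516.2, 115.8, 201.9]
ee_rot: [0.758, -0.652, 0.0, 0.0]
contact_force: [0.4, -0.6, 0.8]
gripper_width: 0.2
```

```bash
python3 - <<'E'
from h import *
import pickle
rep()
c=calibration('wrist'); im=get_image('wrist'); pickle.dump((c,im),open('w5.pkl','wb'))
save('w5b',cv2.resize(im,(800,600),interpolation=cv2.INTER_CUBIC))
c=calibration('top'); im=get_image('top');pickle.dump((c,im),open('t5.pkl','wb')); save('t5',cv2.resize(im[140:300,200:370],None,fx=3.75,fy=3.75,interpolation=cv2.INTER_CUBIC))
E
```

```text
8.4 bay [-13.1 207.3] z 201.9 Fbay 0.3 -0.7 0.8 T [-0.02 -0.03  0.01] w 0.2
```

View pics/w5b.png

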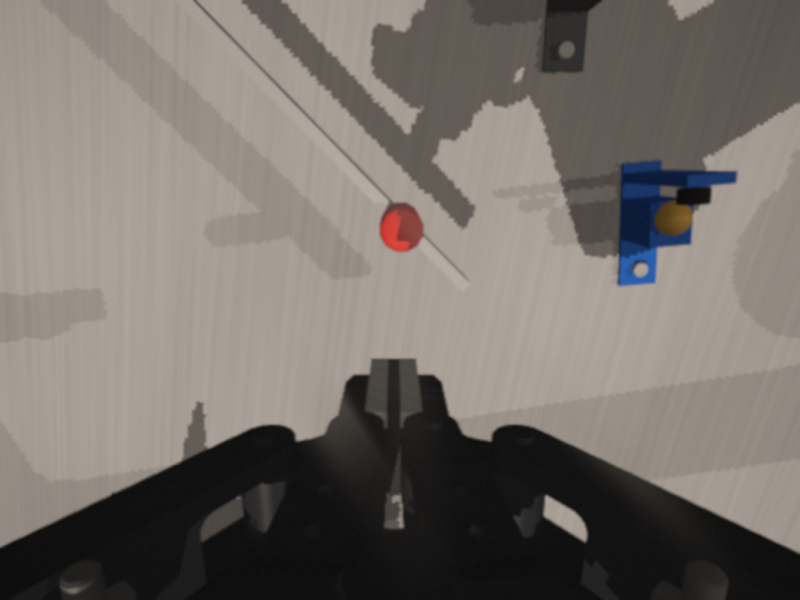

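View pics/t5.png

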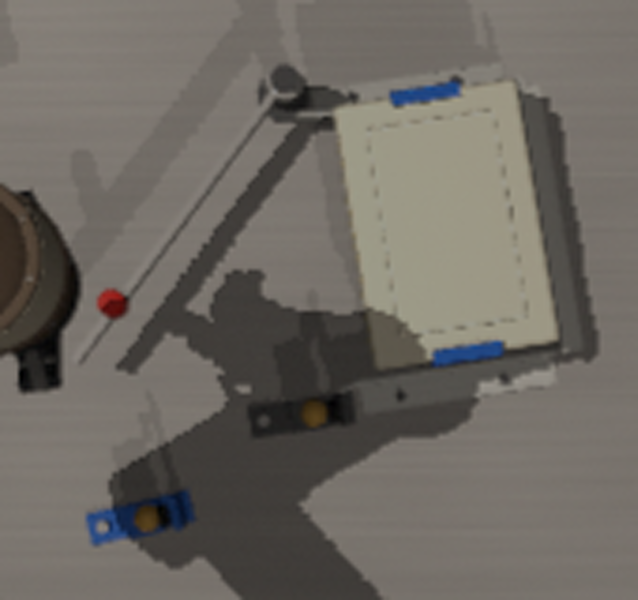

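```bash
python3 - <<'E'
from h import *
import pickle
c,im=pickle.load(open('t5.pkl','rb'))
P=lambda x,y,z: onz(c,(200+x/3.75-.37,140+y/3.75-.37),z)
C=[P(*a,97) for a in [(335,110),(378,370),(557,347),(517,83)]]
print([bay(p) for p in C], bay(np.mean(C,0)))
print('knob',bay(P(111,303,113)),'ball',bay(P(313,413,46)),'pivot',bay(P(286,82,82)))
# reference: same on the first picture
C0=[P(*a,97) for a in [(270,115),(307,377),(487,355),(452,95)]];print('init ctr',bay(np.mean(C0,0)))
c,im=pickle.load(open('w5.pkl','rb'))
P=lambda x,y,z: onz(c,((x+.5)*.7-.5,(y+.5)*.7-.5),z)
print('knob wrist',bay(P(401,228,113)),'hole',bay(P(567,49,3)))
E
```

```text
[array([96.9, -8.7]), array([-91.2,  -9.6]), array([ -94.8, -137.6]), array([  96. , -140.6])] [  1.7 -74.1]
knob [-16.  168.9] ball [-114.5   39.6] pivot [124.9  22.2]
init ctr [  3.6 -25.5]
knob wrist [-15.7 167.1] hole [-116.3   74.2]
```

The top crop shows the tub square in the bay with its origin at about y = -74 mm ±2, against the fence by sight and feel. The knob hasn't moved. Next I'll lower the shut fingers outside the knob and touch it.

>>> drive_tool --increments '[[-1,[0,0.012,0.17],0],[-1,[0,0,0.15],0],[-1,[0,0,0.035],0],[-1,[0.02,0,0],0],[-1,[0.015,0,0],0],[-1,[0.01,0,0],0],[-1,[0.01,0,0],0],[-1,[0,0,0],0]]'

```text
clock: 9.5
position: [515.7, 97.2, 95.8]
ee_rot: [0.757, -0.654, 0.0, -0.0]
contact_force: [-0.2, 0.3, 0.0]
gripper_width: -0.2
```

```bash
python3 - <<'E'
from h import *
rep()
im=get_image('scene'); save('s6',cv2.resize(im[160:270,170:370],None,fx=4,fy=4,interpolation=cv2.INTER_CUBIC))
E
```

```text
9.5 bay [-16.3 189. ] z 95.8 Fbay -0.1 0.3 0.0 T [0.02 0.05 0.02] w -0.2
```

View pics/s6.png

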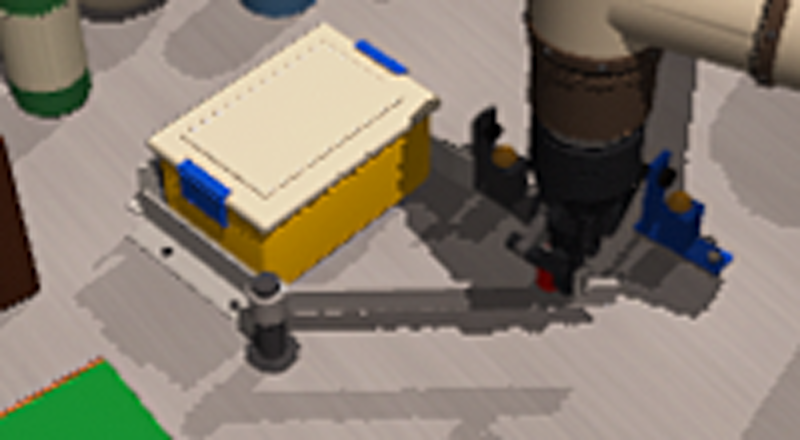

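The tub sits upright and square, and the fingertips are right at the red knob at (548,278). Now I'll follow the knob's arc.

>>> drive_tool --increments '[[-1,[0.024,0.024,0],0],[-1,[0.026,0.023,0],0],[-1,[0.027,0.021,0],0],[-1,[0.028,0.02,0],0],[-1,[0.029,0.019,0],0],[-1,[0,0,0],0]]'

```text
clock: 10.3
position: [489.3, 51.8, 95.3]
ee_rot: [0.757, -0.654, 0.0, 0.0]
contact_force: [0.3, -0.4, -0.4]
gripper_width: -0.4
```

```bash
python3 - <<'E'
from h import *
import pickle
rep()
c=calibration('wrist'); im=get_image('wrist'); pickle.dump((c,im),open('w7.pkl','wb'))
save('w7b',cv2.resize(im,(800,600),interpolation=cv2.INTER_CUBIC))
E
```

```text
10.3 bay [-49.4 148.2] z 95.3 Fbay 0.3 -0.5 -0.4 T [ 0.05 -0.07  0.  ] w -0.4
```

View pics/w7b.png

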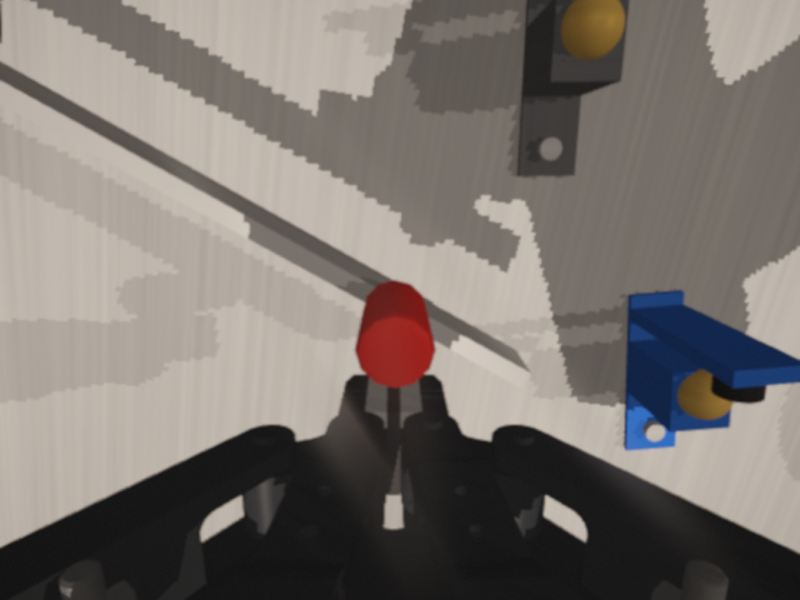

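The knob top at (395,350) is centred on the fingertips and the bar is swinging. I'll continue.

>>> drive_tool --increments '[[-1,[0.03,0.017,0],0],[-1,[0.03,0.016,0],0],[-1,[0.031,0.014,0],0],[-1,[0.032,0.0125,0],0],[-1,[0.032,0.011,0],0],[-1,[0.033,0.009,0],0],[-1,[0.033,0.008,0],0],[-1,[0,0,0],0]]'

```text
clock: 11.35
position: [473.4, -17.4, 95.3]
ee_rot: [0.756, -0.654, 0.0, -0.0]
contact_force: [1.1, 0.5, 0.3]
gripper_width: 0.0
```

```bash
python3 - <<'E'
from h import *
import pickle
rep()
c=calibration('wrist'); im=get_image('wrist'); pickle.dump((c,im),open('w8.pkl','wb'))
save('w8b',cv2.resize(im,(800,600),interpolation=cv2.INTER_CUBIC))
E
```

```text
11.35 bay [-75.7  82.2] z 95.3 Fbay 1.2 0.4 0.3 T [ 0.03  0.02 -0.06] w 0.0
```

View pics/w8b.png

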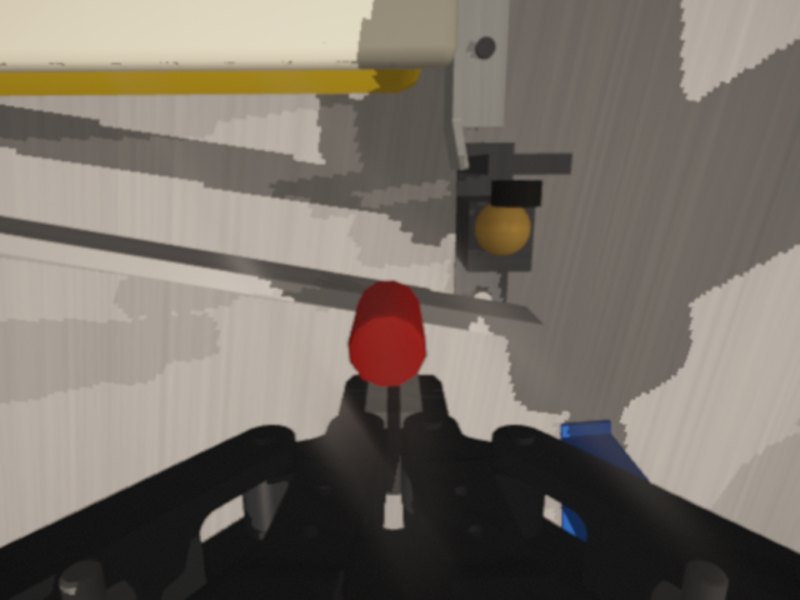

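The bar at (540,315) is approaching the brass ball at (503,228). Slow rows from here, going by feel.

>>> drive_tool --increments '[[-1,[0.025,0.004,0],0],[-1,[0.02,0.003,0],0],[-1,[0.01,0.001,0],0],[-1,[0.008,0.001,0],0],[-1,[0,0,0],0]]'

```text
clock: 12.02
position: [473.4, -35.4, 95.4]
ee_rot: [0.757, -0.654, -0.0, -0.0]
contact_force: [-1.4, 3.2, 1.2]
gripper_width: 0.1
```

```bash
python3 - <<'E'
from h import *
rep()
E
```

```text
12.03 bay [-78.5  64.5] z 95.4 Fbay -0.9 3.4 1.2 T [1.05 0.4  0.06] w 0.1
```

Ball felt at about 64.5 mm, as predicted. I'll push over it.

>>> drive_tool --increments '[[-1,[0.007,0.0005,0],0],[-1,[0.007,0.0005,0],0],[-1,[0,0,0],0]]'

```text
clock: 12.4
position: [473.5, -39.7, 95.4]
ee_rot: [0.757, -0.654, -0.0, 0.0]
contact_force: [-1.4, 2.9, 1.7]
gripper_width: -0.2
```

```bash
python3 - <<'E'
from h import *
rep()
E
```

```text
12.4 bay [-79.   60.2] z 95.4 Fbay -0.9 3.0 1.7 T [0.74 0.45 0.01] w -0.2
```

>>> drive_tool --increments '[[-1,[0.007,0,0],0],[-1,[0.007,0,0],0],[-1,[0,0,0],0]]'

```text
clock: 12.78
position: [474.5, -44.5, 95.3]
ee_rot: [0.757, -0.654, 0.0, 0.0]
contact_force: [0.2, -0.3, -0.9]
gripper_width: 0.1
```

```bash
python3 - <<'E'
from h import *
rep()
E
```

```text
12.78 bay [-78.8  55.3] z 95.3 Fbay 0.2 -0.3 -0.9 T [ 0.05 -0.01 -0.03] w 0.1
```

>>> drive_tool --increments '[[-1,[0.007,0,0],0],[-1,[0.007,0,0],0],[-1,[0,0,0],0]]'

```text
clock: 13.15
position: [475.0, -48.5, 95.3]
ee_rot: [0.757, -0.654, 0.0, 0.0]
contact_force: [0.3, 0.3, -0.0]
gripper_width: -0.2
```

```bash
python3 - <<'E'
from h import *
rep()
im=get_image('wrist')
save('w9b',cv2.resize(im,(800,600),interpolation=cv2.INTER_CUBIC))
E
```

```text
13.15 bay [-78.9  51.3] z 95.3 Fbay 0.3 0.2 -0.0 T [-0.01  0.01 -0.01] w -0.2
```

View pics/w9b.png

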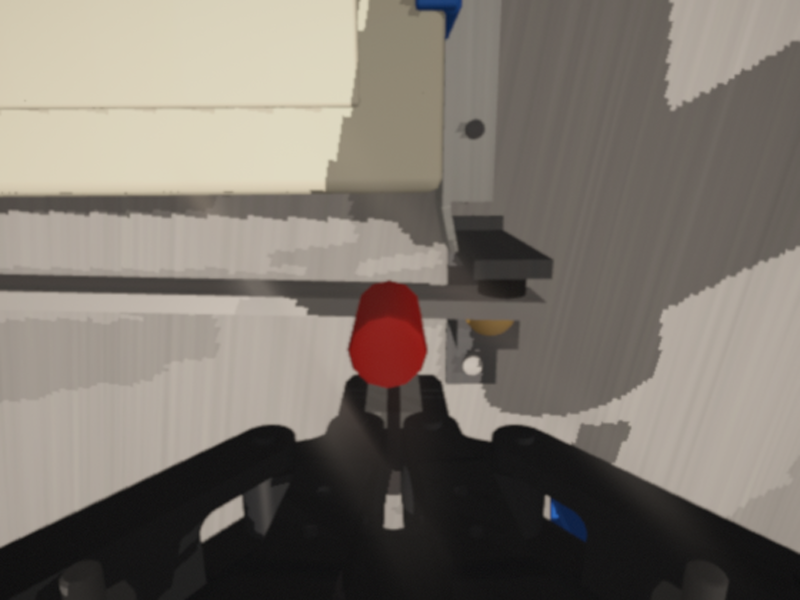

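The picture shows the bar lying by the black buffer at (500,287), with the ball showing outside it at (490,325). I'll press on gently to feel the buffer.

>>> drive_tool --increments '[[-1,[0.005,0,0],0],[-1,[0.004,0,0],0],[-1,[0,0,0],0]]'

```text
clock: 13.58
position: [475.2, -49.9, 95.3]
ee_rot: [0.757, -0.654, -0.0, -0.001]
contact_force: [-0.7, 6.3, 1.7]
gripper_width: 0.0
```

```bash
python3 - <<'E'
from h import *
rep()
E
```

```text
13.57 bay [-78.9  49.9] z 95.3 Fbay 0.3 6.4 1.7 T [ 1.82  0.51 -0.02] w 0.0
```

>>> drive_tool --increments '[[-1,[0.004,0,0],0],[-1,[0,0,0],0]]'

```text
clock: 13.82
position: [475.2, -50.1, 95.3]
ee_rot: [0.757, -0.654, -0.001, -0.001]
contact_force: [-3.9, 12.3, 2.2]
gripper_width: -0.2
```

```bash
python3 - <<'E'
from h import *
rep()
E
```

```text
13.82 bay [-78.9  49.6] z 95.3 Fbay -1.9 12.7 2.2 T [3.22 0.9  0.02] w -0.2
```

It meets a firm stop at 12.7 N, so the buffer is fully pressed. I'll back away and check.

>>> drive_tool --increments '[[-1,[-0.015,0,0],0],[-1,[-0.05,0,0],0],[-1,[-0.1,0,0],0],[-1,[-0.05,0,-0.15],0],[-1,[0,0,-0.15],0],[-1,[-0.1,0,-0.1],0],[-1,[0,0,0],0]]'

```text
clock: 14.7
position: [462.8, 43.2, 217.9]
ee_rot: [0.758, -0.653, 0.002, -0.003]
contact_force: [-1.0, 0.4, -0.6]
gripper_width: 0.2
```

```bash
python3 - <<'E'
from h import *
rep()
im=get_image('wrist'); save('w10',cv2.resize(im,(800,600),interpolation=cv2.INTER_CUBIC))
im=get_image('scene'); save('s10',cv2.resize(im[130:270,170:370],None,fx=4,fy=4,interpolation=cv2.INTER_CUBIC))
c=calibration('top');im=get_image('top'); save('t10',cv2.resize(im[140:300,200:370],None,fx=3.75,fy=3.75,interpolation=cv2.INTER_CUBIC))
save('t10f',im)
hsv=cv2.cvtColor(im,cv2.COLOR_RGB2HSV)
m=((hsv[...,0]<8)|(hsv[...,0]>172))&(hsv[...,1]>150)&(hsv[...,2]>60)
n,l,s,ce=cv2.connectedComponentsWithStats(m.astype(np.uint8))
for i in range(1,n):
  if s[i,4]>10 and 200<ce[i][0]<350: print(s[i],bay(onz(c,ce[i],113)))
E
```

```text
14.7 bay [-76.9 143.8] z 217.9 Fbay -0.9 0.6 -0.6 T [ 0.01  0.04 -0.01] w 0.2
[282 232   7   7  40] [-76.8  29.5]
```

View pics/w10.png

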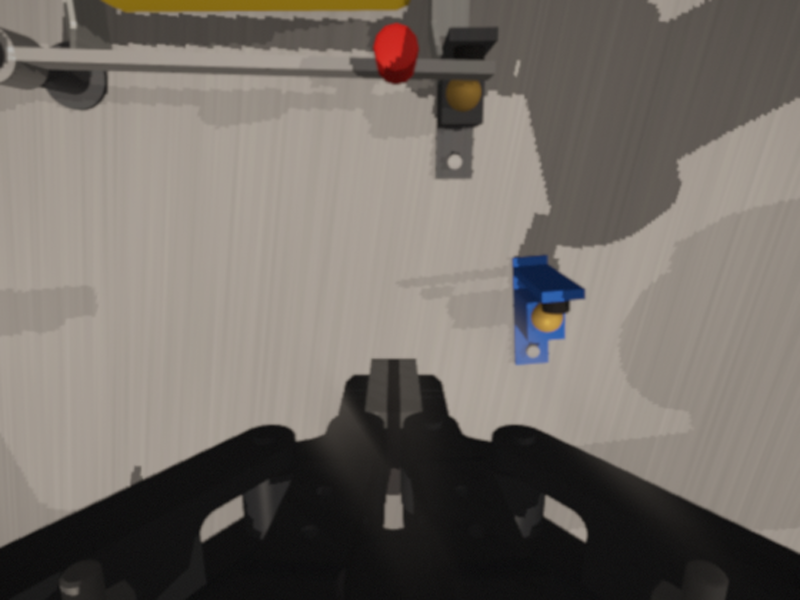

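View pics/s10.png

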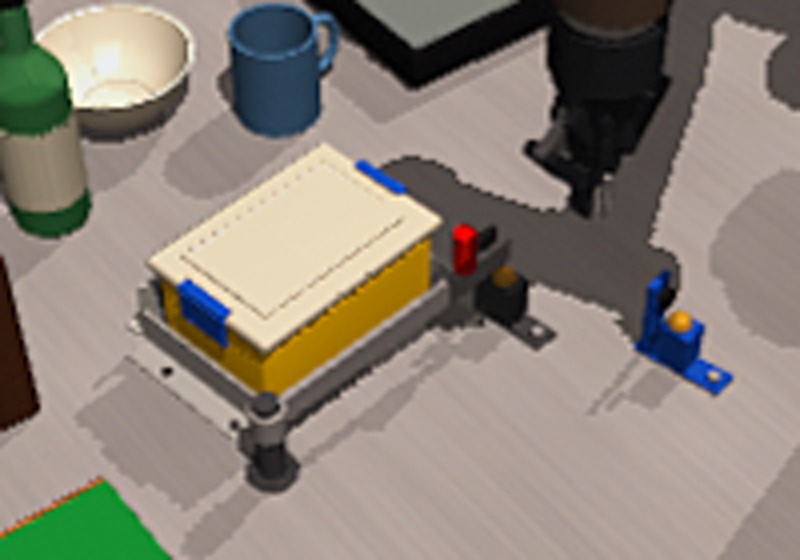

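View pics/t10.png

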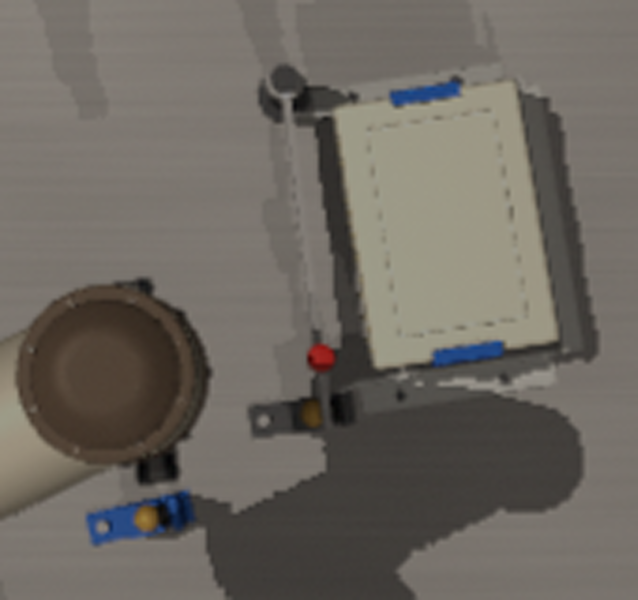

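>>> drive_tool --increments '[[-1,[0,0,0],0],[-1,[0,0,0],0],[-1,[0,0,0],0],[-1,[0,0,0],0]]'

```text
clock: 15.35
position: [461.7, 41.3, 215.1]
ee_rot: [0.757, -0.654, -0.0, 0.0]
contact_force: [-0.8, -0.2, 0.1]
gripper_width: -0.2
```

```bash
python3 - <<'E'
from h import *
rep()
c=calibration('top');im=get_image('top')
hsv=cv2.cvtColor(im,cv2.COLOR_RGB2HSV)
m=((hsv[...,0]<8)|(hsv[...,0]>172))&(hsv[...,1]>150)&(hsv[...,2]>60)
n,l,s,ce=cv2.connectedComponentsWithStats(m.astype(np.uint8))
for i in range(1,n):
  if s[i,4]>10 and 200<ce[i][0]<350: print(s[i],bay(onz(c,ce[i],113)))
job_done()
E
```

```text
15.35 bay [-78.3 142. ] z 215.1 Fbay -0.8 -0.1 0.1 T [-0.01  0.02  0.05] w -0.2
[282 232   7   7  40] [-76.8  29.5]
the job is handed in; nothing more can be done
```

The tub is back against the bay's rear fence and the retaining bar is shut past the catch. The job was handed in at about 15 s.

- **Tub:** I slid it back with the fingers half open, at about 5 N, then pressed it onto the rubber strip to about 18 N, the highest push reading on the tub. The last pictures show it upright and square, with its origin at about y = -74 mm. The target is -75 mm and the camera is good to about 2 mm.
- **Bar:** I pushed it round by the knob with the fingers shut. It took 3.4 N at the ball in my readings between steps. That is below the stated 6 to 10 N, and I did not record the peak. The force then fell to zero as it went over, and it came to a firm stop at 12.7 N.
- **Last checks:** With the arm clear, the ball showed on the outer side of the bar and the bar lay by the buffer. The knob stood at y = 29.5 mm in two pictures about 0.6 s apart, so the bar was staying put. The catch and buffer readings themselves are not visible to me, so "snapped home" rests on the feel and the pictures.
- **Other things:** The blue look-alike bracket was not touched. The can, jar, mug, bowl, bottle and utensils were never in the fingers' path. The last crops show the mug, bowl and bottle standing; I did not re-check the others.

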